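# Pop and open the warming chamber

## Robot

A 6-joint arm with a two-finger parallel gripper is mounted at the origin on the work surface. World frame = base frame: x ahead of the robot, y to its left, z up, the work surface at z = 0. Lengths are in m, angles in rad, forces in N, time in s.
With the tool pointing down it reaches from about 0.425 to 0.95 m from the base axis. Payload 14.7 kg.
Tool frame: the origin (TCP) lies midway between the tips of the shut fingers; the grasp point (between the pads) lies 19 mm behind it (robot.hold_point_z is the distance from the TCP to the grasp point, in m); z points along the fingers, y is the direction in which the jaws open and shut (so a half turn about z gives the same grasp; the last joint's range is limited). The gripper opens to 85 mm and grips with 20 to 120 N. Pads are 22 mm wide; open, the fingers measure 114 mm over their backs; the gripper's body (76 mm by 85 mm) begins 54 mm behind the grasp point. The pads swing forward as they close: fully open they stand 13 mm farther back than shut.
Start: joints at [-1.332, 0.48, 1.596, -0, 1.065, -0.047], TCP at [0.183, -0.624, 0.231] pointing down, gripper open.
Joint ranges: [-2.75, 2.75], [-0.82, 2.05], [0.23, 2.67], [-1.56, 4.7], [0.09, 2.69], [-2.92, 2.92]. Speed limits (rad/s): [1.89, 1.89, 2.39, 3.01, 3.01, 3.01].

## Interface

Orientations are given as a unit quaternion [w, x, y, z].
In Python, from cell import robot gives the robot as it stands.
- The arm moves only by the tool servo_tool, never from a script. Its argument "moves" is a list of rows, each an object of numbers: "tx", "ty", "tz": the shift along the world's x, y, z in mm; "wx", "wy", "wz": the turn, a rotation vector about the world's x, y, z in rad; "fingers": the closure, from -1 (fully open) to 1 (shut), so that 0 is half open. A call has exactly 10 rows; each row shifts and turns the commanded pose from where the row before left it; what a row does not reach is not made up. A row lasts 1/12 s, in which the tool goes at most 41.7 mm and 7.16 degrees, less where a joint would pass 70% of its speed; a pose out of reach is approached as far as the arm can. A call with a gripper value outside its range is refused whole. The fingers move at their own pace and stop on an object; the grip force is fixed at half the most. Time passes only in rows, so rows that do not move let the fingers close, or fill a call up. It gives the time, the measured TCP pose, the force and the opening at its end, in the units of the state.
- robot.read_state(): the state, without advancing time (a new reading comes with each control period).
- robot.capture(name): name is "side" or "top" or "wrist"; returns the picture (400x640x3 uint8, blue, green, red); there is no depth.
- robot.camera_params(name): a dict with "intrinsics" (3x3 intrinsics, pixels), "dist" ([k1, k2, p1, p2, k3] as OpenCV has them; the pictures are not rectified), "camera_from_world" (4x4, takes a point from world to camera coordinates); the wrist camera has in their place "T_tool_cam" (4x4, takes a point from camera to tool coordinates, whose origin is the TCP and whose axes are the flange's). Camera axes: x right, y down, z forward; pixel columns grow to the right and rows downward; lengths in m; the calibration is good to about 2 mm. A picture is of the moment at which its call begins: read the wrist's pose just before it. camera_params takes no time and is no camera call.
- robot.finish_job(): hands the job in, once; it reports no verdict.
The state is a dict: "time_s": time; "joint_positions": joint angles; "joint_vel": joint speeds; "joint_efforts": joint torques, N m; "tcp_pos": TCP position; "eef_rot": TCP orientation; "wrist_force": force on the tool from outside, world axes, zero at the start; "moment": the same for the moment, N m; "grip_width": finger opening in m.
Only numpy, scipy, OpenCV 4.12 (cv2) and the standard library are available. Lean on these libraries where they do the work, as an engineer would, in place of code of your own. Each camera call takes 0.05 s, during which the arm holds its last target.

## Task

On the lab bench stands a small white warming chamber with a culture dish inside. Press the rectangular release tab on its front deck so that the sprung lid pops up, then push the lid all the way back until it stays fully open by itself, and let go of it. Leave the round power button, the dish in the chamber, and the flask, bottle and jar on the bench alone.

Things in the scene. Friction and masses are not known exactly. Their poses are not given: they have to be found in the camera images.
- chamber: White warming chamber fixed to the bench, 220 mm (its x) by 180 mm (y); origin under its middle, on the bench. Its x axis points from the front deck to the rear hinge, y left, z up. Front deck: 55 mm above the bench, x = -115 to -45 mm, release tab in the middle, power button left of it. Rear bay: x = -45 to 105 mm, rim 60 mm high, inner floor 30 mm high, under the lid.
- tab_top (a point): Centre of the top of the release tab, a ribbed black rectangular pad 36 mm (chamber x) by 44 mm (y), its top 72 mm above the bench, 81 mm in front of the chamber's origin. It is pressed straight down, 8 mm to its stop, where it still stands 9 mm above the deck. A small steel hook between pad and lid, 72 mm high, holds the lid's catch; pressing the tab draws it forward off the catch.
- tab (a joint): Release tab travel: 0 up, 0.008 m fully pressed. About 1.5 N starts it moving, about 4 N brings it to the stop; the lid is freed at about 0.003 to 0.004. It springs back up.
- lid (a joint): Lid angle: 0 shut, 1.92 rad fully open, at its stop, leaning back past upright. Freed by the tab, a spring lifts it to about 0.9 rad within a second, where it rests. From there it is pushed by hand, lightly; let go before upright (1.57) it falls back to 0.9, let go clearly beyond upright it falls on to its stop and stays.
- lid_hinge (a point): Middle of the lid's hinge line, 60.5 mm above the bench and 90 mm behind the chamber's origin; the hinge line runs along the chamber's y. The point turns with the lid.
- lid_edge (a point): Middle of the lid's front edge, at its underside; 130 mm from the hinge, turns with the lid (shut: 40 mm in front of the chamber's origin, 60.5 mm above the bench). The lid is a grey plate 130 by 170 by 12 mm with a clear window, 0.10 to 0.20 kg; a steel catch 50 mm wide, 5 mm thick sticks out 8 mm from its middle.
- power_top (a point): Middle of the top of the round power button, 18 mm across, top 75 mm above the bench, 60 mm to the left (chamber +y) of the tab. Not to be pressed.
- power (a joint): Power button travel: 0 up, 0.004 m fully in.
- dish_center (a point): Centre of the round clear culture dish, 60 mm across, 16 mm high, lying loose on the chamber's inner floor under the lid.
- flask_center (a point): Centre of the culture flask lying flat on the bench, clear body 75 by 50 by 26 mm with a blue cap, 103 mm long in all.
- bottle_center (a point): Centre, half-way up, of a round bottle 54 mm across, 110 mm tall, standing on the bench.
- jar_center (a point): Centre, half-way up, of a round white jar 64 mm across, 64 mm tall, standing on the bench.

How it is judged:
On the way, in this order (a step that is already met when the one before it is completed fails the run):
1. the release tab is pressed (value of joint tab above 0.002 m).
2. the lid has popped up (value of joint lid above 0.5 rad), for 0.1 s.
3. the lid is pushed fully open (value of joint lid above 1.75 rad), for 0.2 s.
At the end, for the whole second after the job is handed in: The lid stands open beyond 1.75 rad (its stop is at 1.92) and at rest, the tab is back up (below 1.5 mm), the power button is not pressed (below 2.5 mm), the dish is within 12 mm and the flask, bottle and jar within 20 mm of where they were, upright within 0.35 rad (value of joint lid above 1.75 rad and velocity of joint lid between -0.1 and 0.1 rad/s and value of joint tab below 0.0015 m and value of joint power below 0.0025 m and distance of dish_center from where it was at the start of the episode below 0.012 m and distance of each of flask_center, bottle_center, jar_center from where it was at the start of the episode below 0.02 m and angle between each of flask_center, bottle_center, jar_center's own z axis and vertical below 0.35 rad); the robot touches nothing.
It fails at once if the flask is shoved, lifted or tipped (distance of flask_center from where it was at the start of the episode above 0.02 m or angle between flask_center's own z axis and vertical above 0.35 rad).
It fails at once if the bottle is shoved, lifted or tipped (distance of bottle_center from where it was at the start of the episode above 0.02 m or angle between bottle_center's own z axis and vertical above 0.35 rad).
It fails at once if the jar is shoved, lifted or tipped (distance of jar_center from where it was at the start of the episode above 0.02 m or angle between jar_center's own z axis and vertical above 0.35 rad).
It fails at once if the culture dish in the chamber is touched by the robot or moved (distance of dish_center from where it was at the start of the episode above 0.012 m or contact force between any of the fingers, the arm and dish above 0.5 N).
It fails at once if the round power button is pressed (value of joint power above 0.0025 m).
It also fails if it takes over 37 s, if anything falls off the work surface, if the arm or the gripper's body presses on something with over 40 N, if the wrist force passes 120 N, or if a joint passes its speed limit or range.

## Working session

There is one attempt and no reset: what is moved stays moved. The work goes in short steps, Python scripts to look and compute and a tool call to move; the robot and the scene stay as the last step left them, time stands still between calls to the robot, and variables do not carry over. Pictures are saved under pics/ and viewed, and the job is handed in when it is done.

Besides the shell and the picture viewer there is one more tool, called after "Emit:" by a JSON object that holds its "name" and its "arguments", one argument or row to a line. servo_tool: Moves the arm, as the interface text tells. Its arguments: {"type":"object","properties":{"moves":{"type":"array","items":{"type":"object","properties":{"tx":{"type":"number"},"ty":{"type":"number"},"tz":{"type":"number"},"wx":{"type":"number"},"wy":{"type":"number"},"wz":{"type":"number"},"fingers":{"type":"number"}}}}},"required":["moves"]}

```bash
ls; mkdir -p pics
python3 - <<'E'
from cell import robot
import cv2
s=robot.read_state();print(s)
for n in("side","top","wrist"):
    cv2.imwrite(f"pics/{n}0.png",robot.capture(n));print(n,robot.camera_params(n))
E
```

```text
pics
{'time_s': 0.0, 'joint_positions': array([-1.33161205e+00,  4.80850223e-01,  1.59689926e+00, -3.98499822e-05,
        1.06508075e+00, -4.65714367e-02]), 'joint_vel': array([-0.00141256,  0.00042436, -0.00066343,  0.0001108 ,  0.00063892,
       -0.00184091]), 'joint_efforts': array([-2.82241490e-03, -9.50652981e+01, -4.30177045e+01, -2.50533094e-04,
        1.22946908e-02, -1.76365222e-05]), 'tcp_pos': array([ 0.1831485 , -0.62322136,  0.23065099]), 'eef_rot': array([-6.14249478e-04,  9.89808745e-01,  1.42401770e-01, -7.68458252e-05]), 'wrist_force': array([ 0.01259454,  0.13663029, -0.09685817]), 'moment': array([ 0.01099409,  0.01027619, -0.0191437 ]), 'grip_width': 0.0853738655787456}
side {'intrinsics': array([[490.40100355,   0.        , 314.47793933],
       [  0.        , 490.40100355, 207.93175772],
       [  0.        ,   0.        ,   1.        ]]), 'dist': array([0.01865925, 0.        , 0.        , 0.        , 0.        ]), 'camera_from_world': array([[-0.89364346, -0.44822111, -0.02234291,  0.52832879],
       [-0.21597031,  0.47316671, -0.85409021,  0.17454805],
   
[... 557 characters left out ...]
98550744,  1.12806651],
       [ 0.        ,  0.        ,  0.        ,  1.        ]])}
wrist {'intrinsics': array([[293.01096495,   0.        , 319.24394364],
       [  0.        , 293.01096495, 199.19195138],
       [  0.        ,   0.        ,   1.        ]]), 'dist': array([-0.04620458,  0.        ,  0.        ,  0.        ,  0.        ]), 'T_tool_cam': array([[ 2.10461315e-04, -9.49444659e-01, -3.13934381e-01,
         8.09881971e-02],
       [ 9.99999715e-01,  4.27411369e-04, -6.22238908e-04,
         1.02447570e-04],
       [ 7.24960531e-04, -3.13934160e-01,  9.49444478e-01,
        -1.42515906e-01],
       [ 0.00000000e+00,  0.00000000e+00,  0.00000000e+00,
         1.00000000e+00]])}
```

View pics/side0.png

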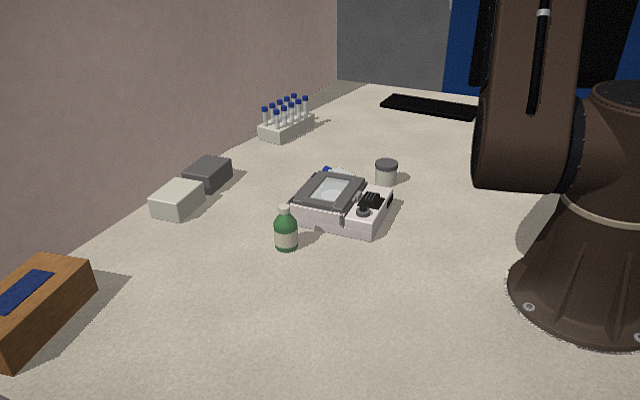

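View pics/top0.png

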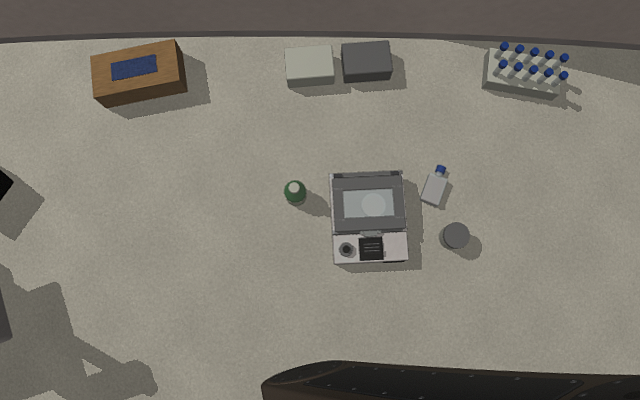

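The top view shows the chamber around (370,220). The tab is at about (371,248), the button at (347,249), the bottle at (295,192), the flask at (435,187) and the jar at (455,236). I'll zoom in to measure.

```bash
cat > h.py <<'E'
import numpy as np, cv2
from cell import robot
def ray(name,uv,z):
    p=robot.camera_params(name);T=p["camera_from_world"]
    q=cv2.undistortPoints(np.array(uv,float).reshape(-1,1,2),p["intrinsics"],p["dist"]).reshape(-1,2)
    R=T[:3,:3];c=-R.T@T[:3,3]
    d=np.c_[q,np.ones(len(q))]@R
    return c+d*((z-c[2])/d[:,2])[:,None]
def proj(name,P):
    p=robot.camera_params(name);T=p["camera_from_world"]
    return cv2.projectPoints(np.array(P,float),cv2.Rodrigues(T[:3,:3])[0],T[:3,3],p["intrinsics"],p["dist"])[0].reshape(-1,2)
E
python3 - <<'E'
import cv2,numpy as np
im=cv2.imread("pics/top0.png")[160:275,280:480]
cv2.imwrite("pics/top0z.png",cv2.resize(im,None,fx=4,fy=4,interpolation=cv2.INTER_CUBIC)[:,:800])
g=cv2.imread("pics/top0.png")
hsv=cv2.cvtColor(g,cv2.COLOR_BGR2HSV)
m=(hsv[...,2]<60).astype(np.uint8);m[:160]=0;m[275:]=0;m[:,:320]=0;m[:,420:]=0
n,l,s,c=cv2.connectedComponentsWithStats(m)
for i in range(1,n):
    if s[i,4]>20:print(s[i],c[i],cv2.minAreaRect(np.argwhere(l==i)[:,::-1].astype(np.float32)))
E
```

```text
[359 237  25  24 468] [370.73717949 248.47435897] ((370.87847900390625, 248.1905975341797), (22.75797462463379, 23.38867950439453), 86.98721313476562)
[343 245   8   8  45] [345.97777778 248.93333333] ((345.80767822265625, 249.0384521484375), (6.933752536773682, 6.933752536773682), 33.690067291259766)
[383 260  22   3  30] [392.46666667 261.33333333] ((393.5169372558594, 261.30462646484375), (1.4422204494476318, 21.0786075592041), 86.8201675415039)
```

View pics/top0z.png

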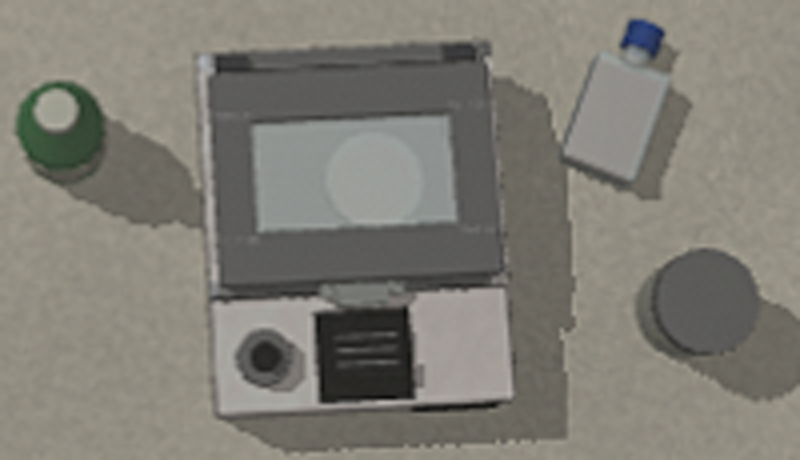

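Run:
```python
from h import *
np.set_printoptions(precision=4,suppress=True)
T=robot.camera_params("top")["camera_from_world"];print(-T[:3,:3].T@T[:3,3])
z=lambda pts:np.array(pts)/4.+[280-.375,160-.375]
a=ray("top",z([(316,313),(408,308),(411,396),(319,402)]),.072);print("tab",a,a.mean(0),np.linalg.norm(np.diff(a,axis=0),axis=1))
a=ray("top",z([(218,285),(503,273)]),.0725);print("lidfront",a,np.linalg.norm(a[1]-a[0]),a.mean(0))
a=ray("top",z([(210,70),(490,60)]),.0725);print("lidrear",a,np.linalg.norm(a[1]-a[0]),a.mean(0))
a=ray("top",z([(218,412),(513,397)]),.055);print("deckfront",a,np.linalg.norm(a[1]-a[0]),a.mean(0))
print("power",ray("top",z([(265,357)]),.075))
print("bottle top",ray("top",z([(57,109)]),.11),"jar",ray("top",z([(706,301)]),.064))
print("flask",ray("top",z([(600,55),(668,72),(632,183),(565,160),(640,38)]),.02))
```

```text
[0.3923 0.0342 1.2123]
tab [[ 0.5009 -0.0574  0.072 ]
 [ 0.5044 -0.1119  0.072 ]
 [ 0.4525 -0.1133  0.072 ]
 [ 0.4485 -0.0592  0.072 ]] [ 0.4766 -0.0854  0.072 ] [0.0546 0.0519 0.0543]
lidfront [[ 0.5167  0.0006  0.0725]
 [ 0.5258 -0.1686  0.0725]] 0.16951091059797027 [ 0.5212 -0.084   0.0725]
lidrear [[ 0.6467  0.0064  0.0725]
 [ 0.6552 -0.163   0.0725]] 0.16963495682525984 [ 0.651  -0.0783  0.0725]
deckfront [[ 0.4427 -0.0005  0.055 ]
 [ 0.4533 -0.1767  0.055 ]] 0.17655352903924973 [ 0.448  -0.0886  0.055 ]
power [[ 0.4743 -0.0272  0.075 ]]
bottle top [[0.6141 0.096  0.11  ]] jar [[ 0.511  -0.2929  0.064 ]]
flask [[ 0.6716 -0.2425  0.02  ]
 [ 0.6613 -0.286   0.02  ]
 [ 0.5895 -0.2606  0.02  ]
 [ 0.6037 -0.2184  0.02  ]
 [ 0.6832 -0.2687  0.02  ]]
```

The yaw comes out at about 0.055 rad from three edges and the origin at about (0.562, -0.082). That puts the tab near (0.480, -0.087), and the button 60 mm from it agrees. I'll move above the tab with the fingers shut and the tool turned so the camera side faces away from the lid.

Emit:
{"name": "servo_tool", "arguments": {
  "moves": [
    {"tx": 14, "ty": 26, "wz": 0.12, "fingers": 1},
    {"tx": 14, "ty": 26, "wz": 0.12, "fingers": 1},
    {"tx": 14, "ty": 26, "wz": 0.12, "fingers": 1},
    {"tx": 14, "ty": 26, "wz": 0.12, "fingers": 1},
    {"tx": 14, "ty": 26, "wz": 0.12, "fingers": 1},
    {"tx": 14, "ty": 26, "wz": 0.12, "fingers": 1},
    {"tx": 14, "ty": 26, "wz": 0.12, "fingers": 1},
    {"tx": 14, "ty": 26, "wz": 0.12, "fingers": 1},
    {"tx": 14, "ty": 26, "wz": 0.12, "fingers": 1},
    {"tx": 14, "ty": 26, "wz": 0.12, "fingers": 1}
  ]
}}

```text
schema error: expected keys tx, ty, tz, wx, wy, wz, fingers
```

Emit:
{"name": "servo_tool", "arguments": {
  "moves": [
    {"tx": 14, "ty": 26, "wz": 0.12, "fingers": 1},
    {"tx": 14, "ty": 26, "wz": 0.12, "fingers": 1},
    {"tx": 14, "ty": 26, "wz": 0.12, "fingers": 1},
    {"tx": 14, "ty": 26, "wz": 0.12, "fingers": 1},
    {"tx": 14, "ty": 26, "wz": 0.12, "fingers": 1},
    {"tx": 14, "ty": 26, "wz": 0.12, "fingers": 1},
    {"tx": 14, "ty": 26, "wz": 0.12, "fingers": 1},
    {"tx": 14, "ty": 26, "wz": 0.12, "fingers": 1},
    {"tx": 14, "ty": 26, "wz": 0.12, "fingers": 1},
    {"tx": 14, "ty": 26, "wz": 0.12, "fingers": 1}
  ]
}}

```text
schema error: expected keys tx, ty, tz, wx, wy, wz, fingers
```

Emit:
{"name": "servo_tool", "arguments": {
  "moves": [
    {"tx": 0, "ty": 5, "wz": 0.12, "tz": -10, "fingers": 1},
    {"tx": 0, "ty": 5, "wz": 0.12, "tz": -10, "fingers": 1},
    {"tx": 0, "ty": 5, "wz": 0.12, "tz": -10, "fingers": 1},
    {"wz": 0.12, "tz": -10, "fingers": 1},
    {"wz": 0.03, "tz": -10, "fingers": 1},
    {"fingers": 1},
    {"fingers": 1},
    {"fingers": 1},
    {"fingers": 1},
    {"fingers": 1}
  ]
}}

```text
schema error: expected keys tx, ty, tz, wx, wy, wz, fingers
```

Run:
```python
from h import *
from scipy.spatial.transform import Rotation as Ro
s=robot.read_state();print(s)
im=robot.capture("wrist");cv2.imwrite("pics/w1.png",im)
p=robot.camera_params("wrist");X=p["T_tool_cam"]
R=Ro.from_quat(np.roll(s["eef_rot"],-1)).as_matrix();print("toolx",R[:,0],R[:,2])
T=np.eye(4);T[:3,:3]=R;T[:3,3]=s["tcp_pos"];W=T@X;V=np.linalg.inv(W)
P=np.array([[.480,-.0865,.072],[.477,-.0265,.075],[.522,-.084,.0725],[.48,-.0865,.072]])
print(cv2.projectPoints(P,cv2.Rodrigues(V[:3,:3])[0],V[:3,3],p["intrinsics"],p["dist"])[0].reshape(-1,2))
```

```text
{'time_s': 0.15, 'joint_positions': array([-1.33161058e+00,  4.80688140e-01,  1.59673621e+00,  2.95668113e-06,
        1.06508931e+00, -4.66267800e-02]), 'joint_vel': array([-0.00039881, -0.00189032, -0.00306355,  0.0005283 , -0.0004592 ,
        0.00121916]), 'joint_efforts': array([-7.37549431e-05, -9.51148510e+01, -4.30457211e+01, -1.57281584e-04,
        8.26639356e-03, -3.09199876e-06]), 'tcp_pos': array([ 0.18318933, -0.62332604,  0.23081695]), 'eef_rot': array([-4.58491826e-04,  9.89806263e-01,  1.42419627e-01, -4.29812776e-05]), 'wrist_force': array([-0.26391576,  0.67086231, -0.05758154]), 'moment': array([ 0.03596474, -0.00580817, -0.034896  ]), 'grip_width': 0.08537663483255468}
toolx [9.59433296e-01 2.81935717e-01 4.55101938e-05] [-2.15682745e-04  8.95393406e-04 -9.99999576e-01]
[[   2.34540483 -118.48273661]
 [  75.86507867  -21.84543446]
 [  93.37809652  -53.07154881]
 [   2.34540483 -118.48273661]]
```

View pics/w1.png

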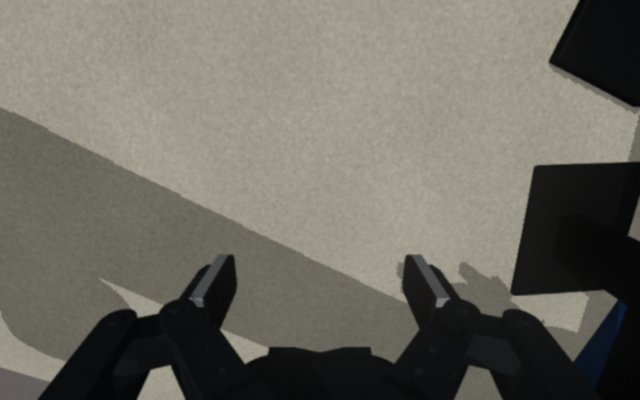

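The calls were refused because every row needs all seven keys. The wrist view shows only open fingers over the bare bench, so nothing has moved. I'll resend in full.

Emit:
{"name": "servo_tool", "arguments": {
  "moves": [
    {"tx": 14, "ty": 26, "tz": 0, "wx": 0, "wy": 0, "wz": 0.12, "fingers": 1},
    {"tx": 14, "ty": 26, "tz": 0, "wx": 0, "wy": 0, "wz": 0.12, "fingers": 1},
    {"tx": 14, "ty": 26, "tz": 0, "wx": 0, "wy": 0, "wz": 0.12, "fingers": 1},
    {"tx": 14, "ty": 26, "tz": 0, "wx": 0, "wy": 0, "wz": 0.12, "fingers": 1},
    {"tx": 14, "ty": 26, "tz": 0, "wx": 0, "wy": 0, "wz": 0.12, "fingers": 1},
    {"tx": 14, "ty": 26, "tz": 0, "wx": 0, "wy": 0, "wz": 0.12, "fingers": 1},
    {"tx": 14, "ty": 26, "tz": 0, "wx": 0, "wy": 0, "wz": 0.12, "fingers": 1},
    {"tx": 14, "ty": 26, "tz": 0, "wx": 0, "wy": 0, "wz": 0.12, "fingers": 1},
    {"tx": 14, "ty": 26, "tz": 0, "wx": 0, "wy": 0, "wz": 0.12, "fingers": 1},
    {"tx": 14, "ty": 26, "tz": 0, "wx": 0, "wy": 0, "wz": 0.12, "fingers": 1}
  ]
}}

```text
time_s: 1.03
tcp_pos: [0.3236, -0.3623, 0.2313]
eef_rot: [0.0, 0.735, 0.679, -0.0]
wrist_force: [0.3, -1.1, -0.3]
grip_width: -0.0002
```

Emit:
{"name": "servo_tool", "arguments": {
  "moves": [
    {"tx": 15, "ty": 27, "tz": 0, "wx": 0, "wy": 0, "wz": 0.12, "fingers": 1},
    {"tx": 15, "ty": 27, "tz": 0, "wx": 0, "wy": 0, "wz": 0.12, "fingers": 1},
    {"tx": 15, "ty": 27, "tz": 0, "wx": 0, "wy": 0, "wz": 0.12, "fingers": 1},
    {"tx": 15, "ty": 27, "tz": 0, "wx": 0, "wy": 0, "wz": 0.12, "fingers": 1},
    {"tx": 15, "ty": 27, "tz": 0, "wx": 0, "wy": 0, "wz": 0.12, "fingers": 1},
    {"tx": 15, "ty": 27, "tz": 0, "wx": 0, "wy": 0, "wz": 0.12, "fingers": 1},
    {"tx": 15, "ty": 27, "tz": 0, "wx": 0, "wy": 0, "wz": 0.12, "fingers": 1},
    {"tx": 15, "ty": 27, "tz": 0, "wx": 0, "wy": 0, "wz": 0.12, "fingers": 1},
    {"tx": 15, "ty": 27, "tz": 0, "wx": 0, "wy": 0, "wz": 0.12, "fingers": 1},
    {"tx": 5, "ty": 32, "tz": 0, "wx": 0, "wy": 0, "wz": 0.12, "fingers": 1}
  ]
}}

```text
time_s: 1.87
tcp_pos: [0.4652, -0.0877, 0.2315]
eef_rot: [0.001, 0.223, 0.975, -0.0]
wrist_force: [-0.4, 0.4, 0.1]
grip_width: 0.0001
```

Emit:
{"name": "servo_tool", "arguments": {
  "moves": [
    {"tx": 0, "ty": 0, "tz": -10, "wx": 0, "wy": 0, "wz": 0.12, "fingers": 1},
    {"tx": 0, "ty": 0, "tz": -10, "wx": 0, "wy": 0, "wz": 0.12, "fingers": 1},
    {"tx": 0, "ty": 0, "tz": -10, "wx": 0, "wy": 0, "wz": 0.12, "fingers": 1},
    {"tx": 0, "ty": 0, "tz": -10, "wx": 0, "wy": 0, "wz": 0.12, "fingers": 1},
    {"tx": 0, "ty": 0, "tz": -10, "wx": 0, "wy": 0, "wz": 0.03, "fingers": 1},
    {"tx": 0, "ty": 0, "tz": -10, "wx": 0, "wy": 0, "wz": 0, "fingers": 1},
    {"tx": 0, "ty": 0, "tz": -10, "wx": 0, "wy": 0, "wz": 0, "fingers": 1},
    {"tx": 0, "ty": 0, "tz": 0, "wx": 0, "wy": 0, "wz": 0, "fingers": 1},
    {"tx": 0, "ty": 0, "tz": 0, "wx": 0, "wy": 0, "wz": 0, "fingers": 1},
    {"tx": 0, "ty": 0, "tz": 0, "wx": 0, "wy": 0, "wz": 0, "fingers": 1}
  ]
}}

```text
time_s: 2.7
tcp_pos: [0.4635, -0.0887, 0.1617]
eef_rot: [0.0, -0.027, 1.0, -0.0]
wrist_force: [0.4, 0.1, 1.1]
grip_width: -0.0002
```

```bash
cat >> h.py <<'E'
def wristV():
    from scipy.spatial.transform import Rotation as Ro
    s=robot.read_state();p=robot.camera_params("wrist")
    R=Ro.from_quat(np.roll(s["eef_rot"],-1)).as_matrix()
    T=np.eye(4);T[:3,:3]=R;T[:3,3]=s["tcp_pos"];return s,R,T@p["T_tool_cam"]
def wproj(W,P):
    p=robot.camera_params("wrist");V=np.linalg.inv(W)
    return cv2.projectPoints(np.array(P,float),cv2.Rodrigues(V[:3,:3])[0],V[:3,3],p["intrinsics"],p["dist"])[0].reshape(-1,2)
def wray(W,uv,z):
    p=robot.camera_params("wrist")
    q=cv2.undistortPoints(np.array(uv,float).reshape(-1,1,2),p["intrinsics"],p["dist"]).reshape(-1,2)
    d=np.c_[q,np.ones(len(q))]@W[:3,:3].T;c=W[:3,3]
    return c+d*((z-c[2])/d[:,2])[:,None]
E
python3 - <<'E'
from h import *
np.set_printoptions(precision=4,suppress=True)
s,R,W=wristV()
cv2.imwrite("pics/w2.png",robot.capture("wrist"));np.save("W2.npy",W)
print(s["time_s"],s["tcp_pos"],s["joint_positions"],R[:,0],R[:,2],s["wrist_force"])
print(wproj(W,[[.480,-.0865,.072],[.477,-.0265,.075],[.522,-.084,.0725],[.4999-.0196,-.1085,.072]]))
E
```

```text
2.7 [ 0.4635 -0.0887  0.1617] [-0.2533  0.3294  2.067  -0.      0.7449 -1.8782] [-0.9985 -0.0541 -0.0003] [ 0.0003 -0.0001 -1.    ] [0.4196 0.0563 1.1154]
[[320.5628 221.4884]
 [391.31   223.0613]
 [320.7348 264.8702]
 [294.8663 220.5171]]
```

View pics/w2.png

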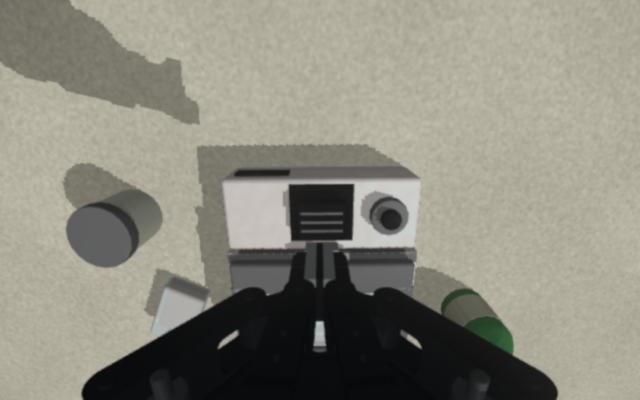

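Run:
```python
from h import *
im=cv2.imread("pics/w2.png")[160:300,210:430]
cv2.imwrite("pics/w2z.png",cv2.resize(im,None,fx=3.6,fy=3.6,interpolation=cv2.INTER_CUBIC))
W=np.load("W2.npy")
np.set_printoptions(precision=4,suppress=True)
print(wray(W,[(390,217)],.075), wray(W,[(320,212),(320,221)],.072))
```

```text
[[ 0.4716 -0.0283  0.075 ]] [[ 0.4714 -0.0875  0.072 ]
 [ 0.4796 -0.087   0.072 ]]
```

View pics/w2z.png

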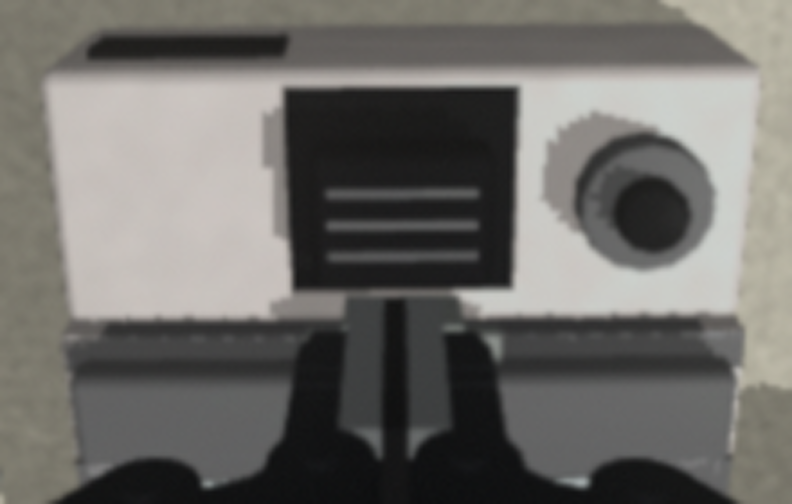

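The tab's ribs are at about (321,222) and the pad centre at about row 219. In this view the tab is at x≈0.478, y≈-0.087, which agrees with the top view. The button is at (391,219) and well clear. I'll shift by +14/+2 mm, descend and press about 6 mm.

Emit:
{"name": "servo_tool", "arguments": {
  "moves": [
    {"tx": 7, "ty": 1, "tz": -19, "wx": 0, "wy": 0, "wz": 0, "fingers": 1},
    {"tx": 7, "ty": 1, "tz": -19, "wx": 0, "wy": 0, "wz": 0, "fingers": 1},
    {"tx": 0, "ty": 0, "tz": -19, "wx": 0, "wy": 0, "wz": 0, "fingers": 1},
    {"tx": 0, "ty": 0, "tz": -19, "wx": 0, "wy": 0, "wz": 0, "fingers": 1},
    {"tx": 0, "ty": 0, "tz": -5, "wx": 0, "wy": 0, "wz": 0, "fingers": 1},
    {"tx": 0, "ty": 0, "tz": -5, "wx": 0, "wy": 0, "wz": 0, "fingers": 1},
    {"tx": 0, "ty": 0, "tz": -5, "wx": 0, "wy": 0, "wz": 0, "fingers": 1},
    {"tx": 0, "ty": 0, "tz": -5, "wx": 0, "wy": 0, "wz": 0, "fingers": 1},
    {"tx": 0, "ty": 0, "tz": 0, "wx": 0, "wy": 0, "wz": 0, "fingers": 1},
    {"tx": 0, "ty": 0, "tz": 0, "wx": 0, "wy": 0, "wz": 0, "fingers": 1}
  ]
}}

```text
time_s: 3.58
tcp_pos: [0.4777, -0.0867, 0.0658]
eef_rot: [0.0, -0.027, 1.0, -0.0]
wrist_force: [0.1, -0.2, 3.1]
grip_width: 0.0003
```

Run:
```python
from h import *
cv2.imwrite("pics/s3.png",cv2.resize(robot.capture("side")[120:270,220:460],None,fx=3.3,fy=3.3))
s=robot.read_state();print(s["time_s"],s["tcp_pos"],s["wrist_force"])
```

```text
3.6333 [ 0.47766339 -0.0867411   0.0658537 ] [-0.80896998  0.00397261  2.8629435 ]
```

View pics/s3.png

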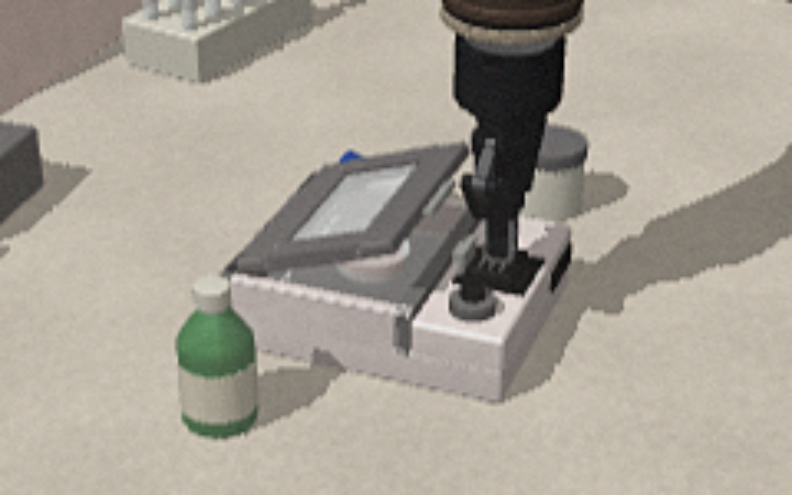

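The tab is pressed with 3 N, and the side view shows the lid rising with its front edge at about (465,150). I'll hold briefly, then lift.

Emit:
{"name": "servo_tool", "arguments": {
  "moves": [
    {"tx": 0, "ty": 0, "tz": 0, "wx": 0, "wy": 0, "wz": 0, "fingers": 1},
    {"tx": 0, "ty": 0, "tz": 0, "wx": 0, "wy": 0, "wz": 0, "fingers": 1},
    {"tx": 0, "ty": 0, "tz": 0, "wx": 0, "wy": 0, "wz": 0, "fingers": 1},
    {"tx": 0, "ty": 0, "tz": 0, "wx": 0, "wy": 0, "wz": 0, "fingers": 1},
    {"tx": 0, "ty": 0, "tz": 12, "wx": 0, "wy": 0, "wz": 0, "fingers": 1},
    {"tx": -5, "ty": 0, "tz": 18, "wx": 0, "wy": 0, "wz": 0, "fingers": 1},
    {"tx": -5, "ty": 0, "tz": 18, "wx": 0, "wy": 0, "wz": 0, "fingers": 1},
    {"tx": -5, "ty": 0, "tz": 18, "wx": 0, "wy": 0, "wz": 0, "fingers": 1},
    {"tx": 0, "ty": 0, "tz": 18, "wx": 0, "wy": 0, "wz": 0, "fingers": 1},
    {"tx": 0, "ty": 0, "tz": 0, "wx": 0, "wy": 0, "wz": 0, "fingers": 1}
  ]
}}

```text
time_s: 4.47
tcp_pos: [0.4633, -0.0869, 0.1519]
eef_rot: [0.002, -0.027, 1.0, -0.0]
wrist_force: [1.8, -0.7, 0.3]
grip_width: -0.0
```

Run:
```python
from h import *
im=robot.capture("side")
# predicted lid points
o=np.array([.562,-.083,0]);a=.055;ex=np.array([np.cos(a),np.sin(a),0]);ey=np.array([-np.sin(a),np.cos(a),0])
for th in(.7,.8,.9,1.0):
    P=[o+ex*(.09-.13*np.cos(th))+ey*y+np.array([0,0,.0605+.13*np.sin(th)]) for y in(.085,-.085)]
    print(th,((proj("side",P)-[220,120])*3.3).round())
cv2.imwrite("pics/s4.png",cv2.resize(im[120:270,220:460],None,fx=3.3,fy=3.3))
cv2.imwrite("pics/w4.png",robot.capture("wrist"))
s=robot.read_state();print(s["time_s"],s["tcp_pos"],s["wrist_force"])
```

```text
0.7 [[362. 194.]
 [445.  97.]]
0.8 [[350. 179.]
 [435.  84.]]
0.9 [[337. 166.]
 [423.  72.]]
1.0 [[323. 153.]
 [410.  61.]]
4.5667 [ 0.46257312 -0.08668076  0.14969694] [-0.75339097  0.11463287 -0.1682114 ]
```

View pics/s4.png

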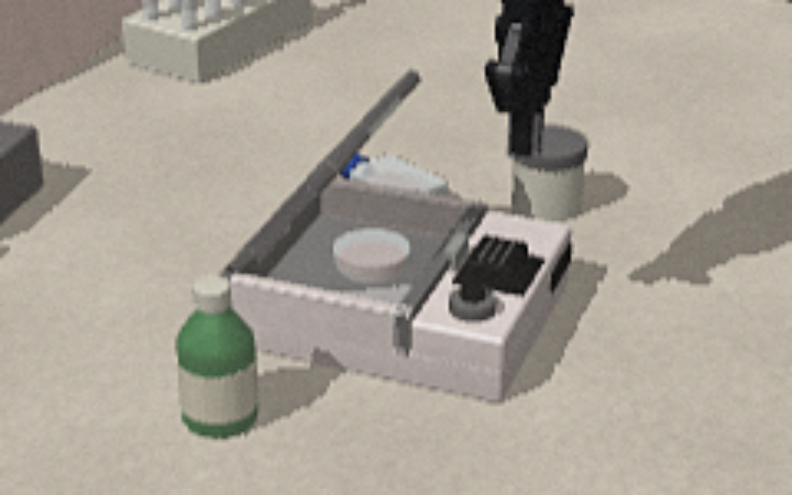

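View pics/w4.png

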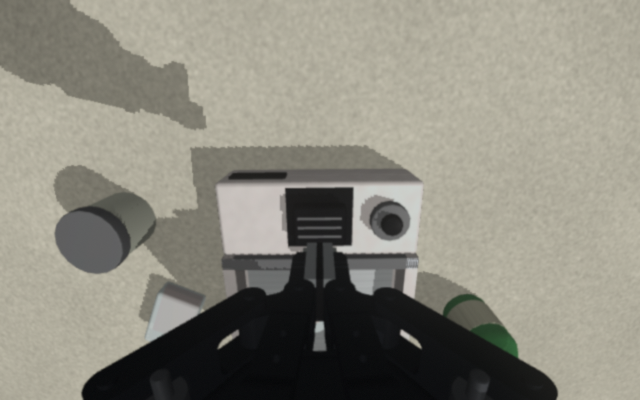

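The lid rests at about 0.9 rad: its edge corners are at (337,166) and (420,72), as predicted for 0.9. The tab is up again. The fingers are at 0.15 m, a height that keeps the gripper body above the lid edge, so I'll push toward the rear along the chamber's x.

Emit:
{"name": "servo_tool", "arguments": {
  "moves": [
    {"tx": 16, "ty": 1, "tz": 0, "wx": 0, "wy": 0, "wz": 0, "fingers": 1},
    {"tx": 16, "ty": 1, "tz": 0, "wx": 0, "wy": 0, "wz": 0, "fingers": 1},
    {"tx": 16, "ty": 1, "tz": 0, "wx": 0, "wy": 0, "wz": 0, "fingers": 1},
    {"tx": 16, "ty": 1, "tz": 0, "wx": 0, "wy": 0, "wz": 0, "fingers": 1},
    {"tx": 10, "ty": 1, "tz": 0, "wx": 0, "wy": 0, "wz": 0, "fingers": 1},
    {"tx": 10, "ty": 0, "tz": 0, "wx": 0, "wy": 0, "wz": 0, "fingers": 1},
    {"tx": 10, "ty": 1, "tz": 0, "wx": 0, "wy": 0, "wz": 0, "fingers": 1},
    {"tx": 10, "ty": 0, "tz": 0, "wx": 0, "wy": 0, "wz": 0, "fingers": 1},
    {"tx": 10, "ty": 1, "tz": 0, "wx": 0, "wy": 0, "wz": 0, "fingers": 1},
    {"tx": 10, "ty": 0, "tz": 0, "wx": 0, "wy": 0, "wz": 0, "fingers": 1}
  ]
}}

```text
time_s: 5.4
tcp_pos: [0.587, -0.0795, 0.1492]
eef_rot: [-0.0, -0.027, 1.0, 0.0]
wrist_force: [-5.0, 1.4, 13.7]
grip_width: 0.0001
```

Run:
```python
from h import *
im=robot.capture("side")
cv2.imwrite("pics/s5.png",cv2.resize(im[120:270,220:460],None,fx=3.3,fy=3.3))
s=robot.read_state();print(s["time_s"],s["tcp_pos"],s["wrist_force"])
```

```text
5.45 [ 0.58896649 -0.07963609  0.14981353] [-1.54920928 -1.69963925  1.57829676]
```

View pics/s5.png

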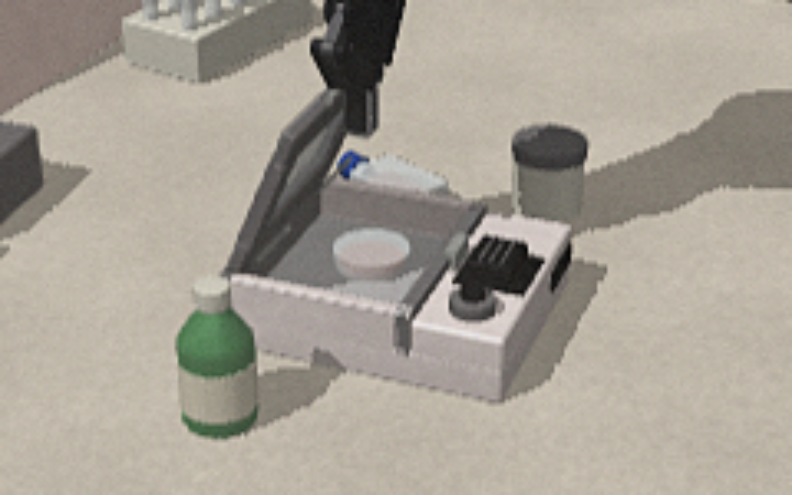

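The fingertip side is pushing the lid edge with low forces, and the lid is at about 1.2 rad. I'll continue, raising slightly to follow the edge.

Emit:
{"name": "servo_tool", "arguments": {
  "moves": [
    {"tx": 8, "ty": 1, "tz": 2, "wx": 0, "wy": 0, "wz": 0, "fingers": 1},
    {"tx": 8, "ty": 0, "tz": 2, "wx": 0, "wy": 0, "wz": 0, "fingers": 1},
    {"tx": 8, "ty": 1, "tz": 2, "wx": 0, "wy": 0, "wz": 0, "fingers": 1},
    {"tx": 8, "ty": 0, "tz": 2, "wx": 0, "wy": 0, "wz": 0, "fingers": 1},
    {"tx": 8, "ty": 1, "tz": 0, "wx": 0, "wy": 0, "wz": 0, "fingers": 1},
    {"tx": 8, "ty": 0, "tz": 0, "wx": 0, "wy": 0, "wz": 0, "fingers": 1},
    {"tx": 8, "ty": 1, "tz": 0, "wx": 0, "wy": 0, "wz": 0, "fingers": 1},
    {"tx": 8, "ty": 0, "tz": 0, "wx": 0, "wy": 0, "wz": 0, "fingers": 1},
    {"tx": 6, "ty": 0, "tz": 0, "wx": 0, "wy": 0, "wz": 0, "fingers": 1},
    {"tx": 0, "ty": 0, "tz": 0, "wx": 0, "wy": 0, "wz": 0, "fingers": 1}
  ]
}}

```text
time_s: 6.28
tcp_pos: [0.6574, -0.0756, 0.157]
eef_rot: [0.0, -0.027, 1.0, -0.0]
wrist_force: [-0.6, -0.7, -0.4]
grip_width: -0.0
```

Run:
```python
from h import *
im=robot.capture("side")
o=np.array([.562,-.083,0]);a=.055;ex=np.array([np.cos(a),np.sin(a),0]);ey=np.array([-np.sin(a),np.cos(a),0])
for th in(1.6,1.75,1.92):
    P=[o+ex*(.09-.13*np.cos(th))+ey*y+np.array([0,0,.0605+.13*np.sin(th)]) for y in(.085,-.085)]
    print(th,((proj("side",P)-[220,120])*3.3).round())
cv2.imwrite("pics/s6.png",cv2.resize(im[120:270,220:460],None,fx=3.3,fy=3.3))
s=robot.read_state();print(s["time_s"],s["tcp_pos"],s["wrist_force"])
```

```text
1.6 [[224. 110.]
 [321.  23.]]
1.75 [[200. 108.]
 [298.  22.]]
1.92 [[173. 111.]
 [273.  25.]]
6.3333 [ 0.65658473 -0.07562076  0.15682476] [-1.01591787 -0.28321395 -0.45094983]
```

View pics/s6.png

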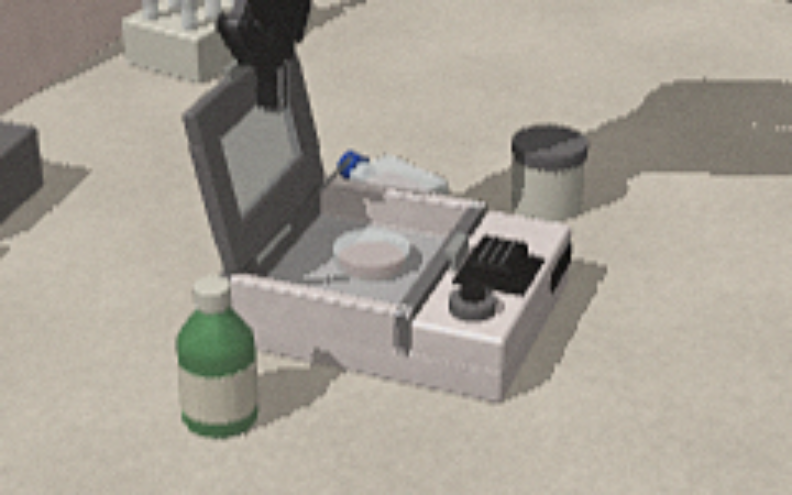

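The lid's near corner is at about (190,113), so it's past upright at roughly 1.8 rad or more, and there's almost no contact force. I'll wait a few rows, then back off toward the front.

Emit:
{"name": "servo_tool", "arguments": {
  "moves": [
    {"tx": 0, "ty": 0, "tz": 0, "wx": 0, "wy": 0, "wz": 0, "fingers": 1},
    {"tx": 0, "ty": 0, "tz": 0, "wx": 0, "wy": 0, "wz": 0, "fingers": 1},
    {"tx": 0, "ty": 0, "tz": 0, "wx": 0, "wy": 0, "wz": 0, "fingers": 1},
    {"tx": 0, "ty": 0, "tz": 0, "wx": 0, "wy": 0, "wz": 0, "fingers": 1},
    {"tx": -10, "ty": 0, "tz": 0, "wx": 0, "wy": 0, "wz": 0, "fingers": 1},
    {"tx": -15, "ty": -1, "tz": 5, "wx": 0, "wy": 0, "wz": 0, "fingers": 1},
    {"tx": -20, "ty": -1, "tz": 10, "wx": 0, "wy": 0, "wz": 0, "fingers": 1},
    {"tx": -20, "ty": -1, "tz": 10, "wx": 0, "wy": 0, "wz": 0, "fingers": 1},
    {"tx": -20, "ty": -1, "tz": 10, "wx": 0, "wy": 0, "wz": 0, "fingers": 1},
    {"tx": 0, "ty": 0, "tz": 0, "wx": 0, "wy": 0, "wz": 0, "fingers": 1}
  ]
}}

```text
time_s: 7.17
tcp_pos: [0.5678, -0.0796, 0.1938]
eef_rot: [-0.0, -0.027, 1.0, -0.0]
wrist_force: [1.5, -0.5, -0.3]
grip_width: 0.0003
```

Emit:
{"name": "servo_tool", "arguments": {
  "moves": [
    {"tx": -10, "ty": 0, "tz": 10, "wx": 0, "wy": 0, "wz": 0, "fingers": 1},
    {"tx": -10, "ty": 0, "tz": 10, "wx": 0, "wy": 0, "wz": 0, "fingers": 1},
    {"tx": -10, "ty": 0, "tz": 10, "wx": 0, "wy": 0, "wz": 0, "fingers": 1},
    {"tx": -10, "ty": 0, "tz": 10, "wx": 0, "wy": 0, "wz": 0, "fingers": 1},
    {"tx": -10, "ty": 0, "tz": 10, "wx": 0, "wy": 0, "wz": 0, "fingers": 1},
    {"tx": 0, "ty": 0, "tz": 0, "wx": 0, "wy": 0, "wz": 0, "fingers": 1},
    {"tx": 0, "ty": 0, "tz": 0, "wx": 0, "wy": 0, "wz": 0, "fingers": 1},
    {"tx": 0, "ty": 0, "tz": 0, "wx": 0, "wy": 0, "wz": 0, "fingers": 1},
    {"tx": 0, "ty": 0, "tz": 0, "wx": 0, "wy": 0, "wz": 0, "fingers": 1},
    {"tx": 0, "ty": 0, "tz": 0, "wx": 0, "wy": 0, "wz": 0, "fingers": 1}
  ]
}}

```text
time_s: 8.0
tcp_pos: [0.5214, -0.0796, 0.2418]
eef_rot: [-0.0, -0.027, 1.0, 0.0]
wrist_force: [-0.1, 0.1, 0.5]
grip_width: -0.0
```

Run:
```python
from h import *
im=robot.capture("side")
cv2.imwrite("pics/s7.png",cv2.resize(im[120:270,220:460],None,fx=3.3,fy=3.3))
t=robot.capture("top");cv2.imwrite("pics/t7.png",t)
s=robot.read_state();print(s["time_s"],s["tcp_pos"],s["wrist_force"])
```

```text
8.1 [ 0.52131623 -0.07956664  0.24180622] [-0.19671666 -0.0861378  -0.05514102]
```

View pics/s7.png

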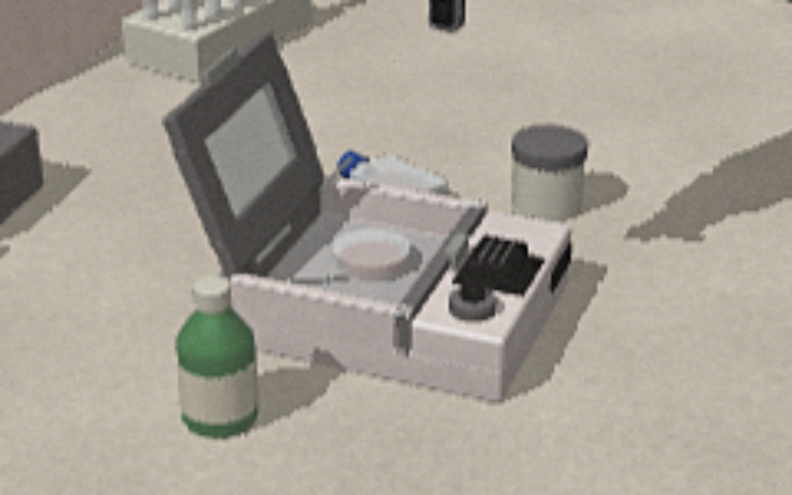

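View pics/t7.png

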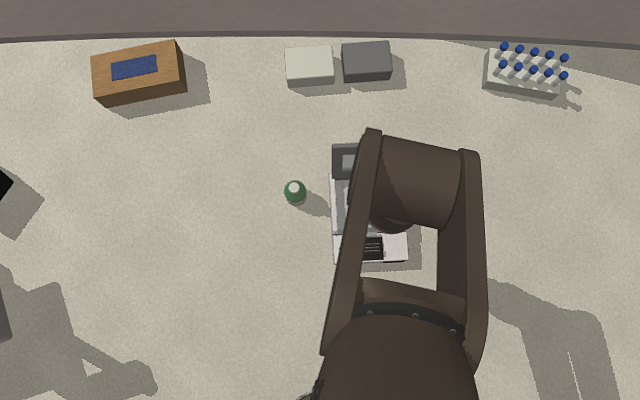

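The lid stands at its stop: its corners at about (168,118) and (272,38) fit the 1.92 rad prediction. The gripper is clear. The bottle, flask, jar and dish look unmoved in the side view, and the tab is up. I'll hand the job in.

```bash
python3 -c "
from cell import robot
print(robot.finish_job())"
```

```text
the job is handed in; nothing more can be done
None
```

I pressed the release tab about 6 mm with roughly 3 N, and the lid popped up to about 0.9 rad. I then pushed it past upright with the shut fingers, let it fall to its stop, and backed the gripper clear. I handed the job in at about 8.1 s.

**Last checks:**
- **Lid:** it stands open by itself. In the side view its corners match the prediction for 1.92 rad to within about 5–13 px of the 3.3× enlarged picture.
- **Tab and robot contact:** the tab looks back up, and the wrist force is about 0 with the gripper clear.
- **Power button, dish and bench items:** I saw no change between the side pictures, but I judged this by eye and did not measure it. In the last top view the arm hid the flask, the jar and most of the chamber.

**Things that went wrong or disagreed:**
- My first move calls were refused because rows lacked some keys. Nothing moved.
- One brief reading of about 14 N upward came as the lid was being pushed, and it had dropped to about 2 N one reading later.
- The wrist and top cameras put the power button about 3–6 mm nearer the robot than my fitted chamber position did, with no effect on the press.

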